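Refit the nutrient-line filter cap

TASK

The filter's screen has been rinsed. Lift the orange cap with its screen out of the jug, put it into the filter body, press it down against the spring and turn it clockwise until it stops, then let go so that it stays locked in its notches. Feel for the slots with a light push and never force it, and leave the other things on the bench as they are.

Things in the scene. Friction and masses are not known exactly. Their poses are not given: they have to be found in the camera images.
- cap: Orange filter cap with its screen, about 160 g, hanging upright in the jug, flange on the rim. Origin: centre of the flange's underside, z up. Flange 84 mm diameter, z 0 to 8; black plug below 53 diameter to z -18, tapering to 38 at z -26; steel screen 36 diameter to z -70.
- cap_grip (a point): Middle of the cap's upright grip bar, on the cap's axis, 25 mm above the cap's origin. The bar lies along the cap's x: 60 long, 14 wide (y), from z 8 to z 38 above the origin.
- cap_lug (a point): Outer middle of one bayonet lug: on the cap's x axis, radius 31.5 mm, 11 mm below the origin. Three equal lugs stand at 0, 120 and 240 degrees from the cap's +x (under the white marks on the flange): 10 mm wide, z -14 to -8.
- filter: Fixed upright filter on a grey board 120 x 310 mm, 12 thick; white pipes along its +y and -y. 65 to 145 mm off the axis stand a blue valve lever (top 112 mm up, -y side) and a gauge (top 128 mm up, +y side). Origin: on the bench under the filter's axis, z up.
- filter_mouth (a point): Centre of the mouth at the collar's flat top, 135 mm above the bench; axes as the filter's. Black collar 80 mm diameter, bore 55, with three slots 15 mm wide (white mark each side) 120 degrees apart. It is screwed on by hand: a slot lies within 40 degrees either way of the filter's +x. Where is NOT in the readings; find the slots by eye or by feel.
- filter_lip (a point): On the axis, 14 mm above the mouth: here the cap's origin stops when its lugs rest on the collar instead of going into the slots (play in a slot is 5 degrees each way).
- filter_spring (a point): On the axis, 10 mm above the mouth: the cap's origin when, lugs in the slots, its screen meets the sprung seat. 5 N there, 1 N more per mm, 15 N when the flange meets the collar at the mouth (hard stop). To turn, hold the cap within 2 mm of the mouth. More than 70 N in all between cap and filter breaks the lugs.
- filter_lock (a point): On the axis, 4.5 mm above the mouth: the cap's origin when locked. Pressed down, the cap turns clockwise (seen from above) to a hard stop 45 degrees past the slots' middle; let go there, the spring lifts it into notches and it stays here. Let go short of that, it stays 2 mm above the mouth (not locked) or springs back up to 10 mm.
- jug: Clear rinse jug, 78 mm outer diameter, 105 high, 3.5 mm wall, handle towards its -x out to 71 mm. Origin: centre of its underside.
- oring: Old black O-ring, 54 mm outer diameter, 6 high, lying in front of the filter. Bystander. Origin: centre of underside.
- netpot: Empty black net pot, 54 mm diameter, 50 high, near the jug. Bystander. Origin: centre of underside.
- brush: Cleaning brush, about 200 mm long, lying on the bench. Bystander.
- tray: Green 12-cell seedling tray, 140 x 180 x 58 mm. Bystander. Origin: centre of underside.
- sprayer: White bottle with a green cap, 68 mm diameter, 170 high. Bystander. Origin: centre of underside.
- nutrient: Blue nutrient jar, 66 mm diameter, 160 high. Bystander. Origin: centre of underside.
- phpen: Yellow pH pen, about 155 mm long, lying on the bench. Bystander.
Things that resemble listed ones, but are neither listed nor needed, are in the scene too. There is more than one size of the cap; the one meant has the size given above.

How it is judged:
On the way, in this order (a step that is already met when the one before it is completed fails the run):
1. the cap's screen is inside the filter (z of cap in the frame of filter_mouth below 0.045 m and horizontal distance between cap and filter_mouth below 0.015 m), for 0.1 s.
2. the cap is pressed down against the spring, its lugs through the slots (z of cap in the frame of filter_mouth below 0.0025 m and horizontal distance between cap and filter_mouth below 0.006 m), for 0.1 s.
At the end, for the whole second after the job is handed in: The cap sits level (within 3.4 degrees) and central (4 mm) on the filter, locked: its flange 3.3 to 6.2 mm above the collar, lugs risen into the notches, at rest and released; the jug still stands upright (z of cap in the frame of filter_mouth between 0.0033 and 0.0062 m and horizontal distance between cap and filter_mouth below 0.004 m and angle between cap's own z axis and vertical below 0.06 rad and linear speed of cap below 0.01 m/s and angle between jug's own z axis and vertical below 0.1 rad); the robot touches nothing.
It fails at once if the cap is forced: more than 70 N between cap and filter (contact force between cap and filter above 70 N).
It fails at once if another thing on the bench is moved by more than 30 mm (the jug: 60 mm) (distance of jug from where it was at the start of the episode above 0.06 m or distance of any of oring, netpot, brush, tray, sprayer, nutrient, phpen from where it was at the start of the episode above 0.03 m).
It also fails if it takes over 72 s, if anything falls off the work surface, if the arm or the gripper's body presses on something with over 40 N, if the wrist force passes 120 N, or if a joint passes its speed limit or range.

ROBOT

A 6-joint arm with a two-finger parallel gripper is mounted at the origin on the work surface. World frame = base frame: x ahead of the robot, y to its left, z up, the work surface at z = 0. Lengths are in m, angles in rad, forces in N, time in s.
With the tool pointing down it reaches from about 0.4 to 0.825 m from the base axis. Payload 7 kg.
Tool frame: the origin (TCP) lies midway between the tips of the shut fingers; the grasp point (between the pads) lies 19 mm behind it (pinch_z is the x of the grasp point in the tool frame, in m); x points along the fingers, z is the direction in which the jaws open and shut, and the axes are right-handed (so a half turn about x gives the same grasp; the last joint's range is limited). The gripper opens to 85 mm and grips with 20 to 120 N. Pads are 22 mm wide; open, the fingers measure 114 mm over their backs; the gripper's body (76 mm by 85 mm) begins 54 mm behind the grasp point. The pads swing forward as they close: fully open they stand 13 mm farther back than shut.
Start: joints at [1.629, 0.359, 0.012, 0, -1.224, -0.288], TCP at [0.154, 0.657, 0.231] pointing down, gripper open.
Joint ranges: [-3.07, 3.07], [-1.43, 2.12], [-1.02, 1.25], [-3.03, 1.67], [-3.05, -0], [-3.03, 3.03]. Speed limits (rad/s): [2.39, 2.39, 3.01, 3.14, 3.14, 3.14].

INTERFACE

Orientations are given as a 3x3 rotation matrix whose columns are the frame's x, y, z axes.
In Python, from station import * gives the robot as it stands.
- The arm moves only by the tool play_rows, never from a script. Its argument "moves" is a list that holds one entry, the list of rows, each a list of 4 numbers: the shift along the tool's x, y, z in units of 50 mm (1.0 is 50 mm), then the turn about the tool's x in units of 6 degrees (1.0 is 6 degrees). A call has 1 to 8 rows; each row shifts and turns the commanded pose from where the row before left it, along the tool's axes as they then stand; what a row does not reach is not made up. A row lasts 1/8 s, in which the tool goes at most 62.5 mm and 10.7 degrees, less where a joint would pass 70% of its speed; a pose out of reach is approached as far as the arm can. A call is refused whole if a number of a shift passes 1 or a number of a turn 1, either way. A call with a gripper value outside its range is refused whole. "fingers" is the gripper's target within -1 to 1 (shut at 1, half-way at 0, fully open at -1), set as the call begins (left out, the last holds). The fingers move at their own pace and stop on an object; "force" is the grip in N (left out, the last holds). Time passes only in rows, so rows that do not move let the fingers close. It gives the time, the measured TCP pose, the force and the opening at its end, in the units of the state.
- sense(): the state, without advancing time (a new reading comes with each control period).
- camera(name): name is "scene" or "top" or "wrist"; returns the picture (400x640x3 uint8, red, green, blue); there is no depth.
- calibration(name): a dict with "mtx" (3x3 intrinsics, pixels), "eye" and "rotation" of the camera in the world; the wrist camera has in their place "tool_from_camera" (4x4, takes a point from camera to tool coordinates, whose origin is the TCP and whose axes are the tool frame's). Camera axes: x right, y down, z forward; pixel columns grow to the right and rows downward; lengths in m; the calibration is good to about 2 mm. A picture is of the moment at which its call begins: read the wrist's pose just before it. calibration takes no time and is no camera call.
- close_job(): hands the job in, once; it reports no verdict.
The state is a dict: "time_s": time; "joint_positions": joint angles; "qd": joint speeds; "joint_torque": joint torques, N m; "ee_pos": TCP position; "ee_rot": TCP orientation; "ft_force": force on the tool from outside, world axes, zero at the start; "ft_torque": the same for the moment, N m; "width": finger opening in m.
Only numpy, scipy, OpenCV 4.12 (cv2) and the standard library are available. Lean on these libraries where they do the work, as an engineer would, in place of code of your own. Each camera call takes 0.05 s, during which the arm holds its last target. There are 200 camera calls.

## Working session

There is one attempt and no reset: what is moved stays moved. The work goes in short steps, Python scripts to look and compute and a tool call to move; the robot and the scene stay as the last step left them, time stands still between calls to the robot, and variables do not carry over. Pictures are saved under pics/ and viewed, about 8 in all and at most 12, crops included, and the job is handed in when it is done.

Besides the shell and the picture viewer there is one more tool, called after "Request:" as a command line: name --argument value ..., lists and objects as JSON in quotes. play_rows: Moves the arm, as the interface text tells. Its arguments: {"type":"object","properties":{"moves":{"type":"array"},"fingers":{"type":"number"},"force":{"type":"number"}},"required":["moves"]}

```bash
mkdir -p pics
python3 - <<'E'
from station import *
import cv2,numpy as np
s=sense();print(s['time_s'],s['ee_pos'],np.round(s['ee_rot'],3).tolist(),s['width'])
for n in('scene','top','wrist'):
    cv2.imwrite(f'pics/{n}0.png',camera(n)[:,:,::-1]);print(n,{k:np.round(v,4).tolist() for k,v in calibration(n).items()})
try: print(pinch_z)
except Exception as e: print(e, s.keys())
E
```

```text
0.0 [0.15367047 0.65677674 0.2303426 ] [[-0.0, 0.974, -0.228], [-0.002, -0.228, -0.974], [-1.0, 0.0, 0.002]] 0.08544540595118033
scene {'mtx': [[392.4727, 0.0, 316.9046], [0.0, 392.4727, 201.6131], [0.0, 0.0, 1.0]], 'eye': [1.4037, -0.6318, 0.9978], 'rotation': [[0.6208, 0.5098, -0.5956], [0.7839, -0.4132, 0.4634], [-0.0098, -0.7546, -0.6561]]}
top {'mtx': [[406.4268, 0.0, 315.1127], [0.0, 406.4268, 205.8888], [0.0, 0.0, 1.0]], 'eye': [0.3997, 0.0041, 1.3465], 'rotation': [[0.005, -0.9877, 0.1561], [-0.9999, -0.0071, -0.0125], [0.0135, -0.1561, -0.9877]]}
wrist {'mtx': [[282.6513, 0.0, 320.9843], [0.0, 282.6513, 204.572], [0.0, 0.0, 1.0]], 'tool_from_camera': [[-0.0003, -0.2609, 0.9654, -0.143], [0.0011, -0.9654, -0.2609, 0.0657], [1.0, 0.001, 0.0006, 0.0004], [0.0, 0.0, 0.0, 1.0]]}
-0.0187
```

View pics/top0.png

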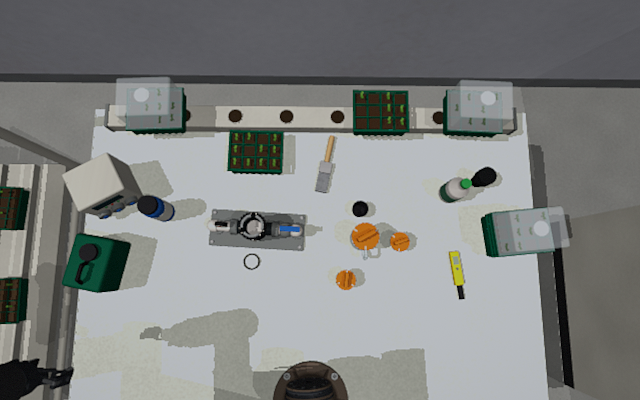

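View pics/scene0.png

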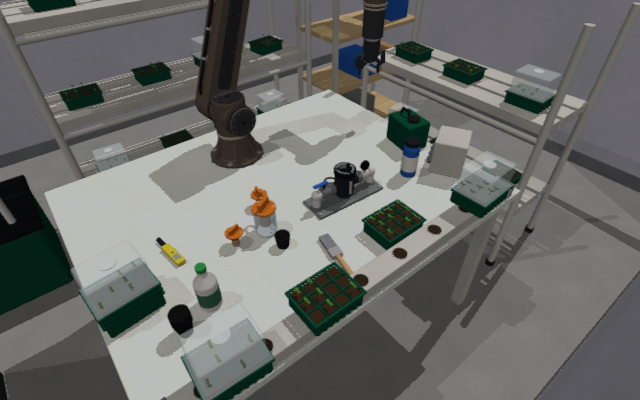

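The top view shows the filter at about (253,227), and the jug with the large cap at (365,237). The smaller decoy caps are at (400,241) and (346,280). The net pot is at (360,208) and the O-ring at (252,261). Next I'll zoom in.

```bash
python3 - <<'E'
import cv2,numpy as np
t=cv2.imread('pics/top0.png')
a=t[200:300,200:310];b=t[190:290,320:430]
cv2.imwrite('pics/crop0.png',np.hstack([cv2.resize(c,None,fx=3.6,fy=4.0*0.9,interpolation=cv2.INTER_CUBIC) for c in(a,b)]))
E
cat > h.py <<'E'
from station import *
import numpy as np,cv2
def ray(name,px,z,s=None):
    c=calibration(name);K=c['mtx']
    if name=='wrist':
        T=np.array(c['tool_from_camera']);R0=np.array(s['ee_rot']);R=R0@T[:3,:3];e=R0@T[:3,3]+np.array(s['ee_pos'])
    else: R=np.array(c['rotation']);e=np.array(c['eye'])
    d=R@np.linalg.solve(K,[px[0],px[1],1.]);return e+d*(z-e[2])/d[2]
def proj(name,P,s=None):
    c=calibration(name);K=np.array(c['mtx'])
    if name=='wrist':
        T=np.array(c['tool_from_camera']);R0=np.array(s['ee_rot']);R=R0@T[:3,:3];e=R0@T[:3,3]+np.array(s['ee_pos'])
    else: R=np.array(c['rotation']);e=np.array(c['eye'])
    q=K@(R.T@(np.asarray(P)-e));return q[:2]/q[2]
E
python3 -c "
from h import *
print(ray('top',(365,237),.113),ray('top',(253,227),.135),ray('top',(360,208),.05),ray('top',(400,241),.05))"
```

```text
[ 0.49998942 -0.16371297  0.113     ] [0.52603213 0.17400958 0.135     ] [ 0.59877964 -0.1574245   0.05      ] [ 0.49301281 -0.28413175  0.05      ]
```

View pics/crop0.png

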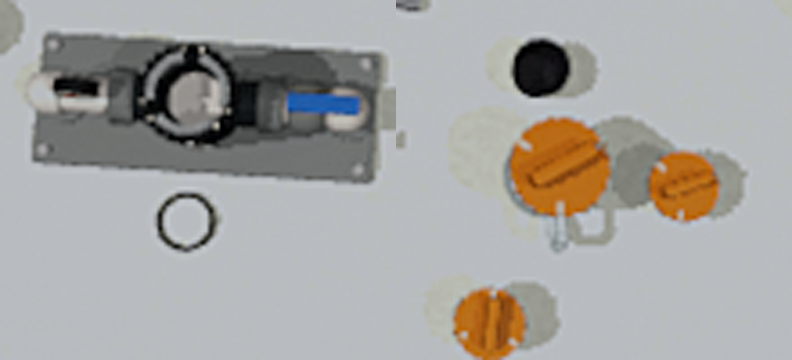

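The cap's bar runs from (530,182) to (605,148) in the crop, with flange marks near (603,152), (521,147) and (560,207). That puts +x towards world −66°. Slot marks are visible on the collar but too coarse to use, so I'll go above the filter with the wrist camera.

Request:
play_rows --moves '[[[0,0.78,0.64,0],[0,0.78,0.64,0],[0,0.78,0.64,0],[0,0.78,0.64,0],[0,0.78,0.64,0],[0,0.78,0.64,0],[0,0.78,0.64,0],[0,0.78,0.64,0]]]'

```text
time_s: 1.15
ee_pos: [0.3999, 0.3354, 0.2313]
ee_rot: [[-0.0, 0.974, -0.228], [0.0, -0.228, -0.974], [-1.0, -0.0, -0.0]]
ft_force: [0.8, 0.3, 0.1]
width: 0.0853
```

Request:
play_rows --moves '[[[0,0.78,0.64,0],[0,0.78,0.64,0],[0,0.78,0.64,0],[0,0.78,0.64,0],[0,0,0,0],[0,0,0,0]]]'

```text
time_s: 1.9
ee_pos: [0.5218, 0.1765, 0.231]
ee_rot: [[-0.001, 0.973, -0.229], [-0.0, -0.229, -0.973], [-1.0, -0.001, 0.0]]
ft_force: [-0.5, 0.4, -0.3]
width: 0.0855
```

Run:
```python
from h import *
s=sense();print(s['time_s'],s['ee_pos'],s['joint_positions'],np.round(s['ee_rot'],3).tolist())
cv2.imwrite('pics/w1.png',camera('wrist')[:,:,::-1]);print(proj('wrist',[.526,.174,.135],s))
```

```text
1.9 [0.52181079 0.17650123 0.23099931] [ 6.81640008e-01  1.55573810e-01 -2.63845169e-01 -2.47407085e-04
 -1.15191240e+00  6.58385457e-01] [[-0.001, 0.973, -0.229], [-0.0, -0.229, -0.973], [-1.0, -0.001, 0.0]]
[321.98753747 200.53649515]
```

View pics/w1.png

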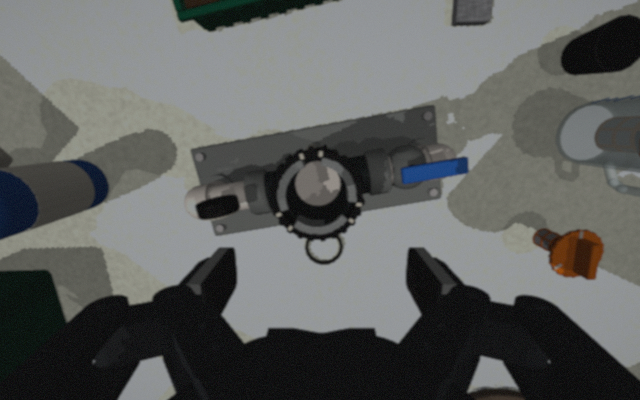

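The wrist view shows the collar centred near (320,195). Mark pairs are at (302/319,155), (279,212)/(287,228) and (360,206)/(349,226). I'll rectify this onto the mouth plane and measure it.

```bash
cat >> h.py <<'E'
def rect(name,img,c,z,half,n,s=None):
    "world-aligned view: right=+x, up=+y"
    w=[(c[0]+i*half,c[1]+j*half,z) for i,j in((-1,1),(1,1),(1,-1),(-1,-1))]
    H=cv2.getPerspectiveTransform(np.float32([proj(name,p,s) for p in w]),np.float32([(0,0),(n,0),(n,n),(0,n)]))
    return cv2.warpPerspective(img,H,(n,n),flags=cv2.INTER_CUBIC)
E
python3 - <<'E'
from h import *
s=sense();img=cv2.imread('pics/w1.png')
r=rect('wrist',img,(.526,.174),.135,.06,480,s);cv2.imwrite('pics/r1.png',r)
g=r.min(axis=2)
m=(g>120).astype(np.uint8);n,l,st,ce=cv2.connectedComponentsWithStats(m)
for i in range(1,n):
    x,y=ce[i];d=np.hypot(x-240,y-240)/4
    if st[i,4]>8 and st[i,4]<600 and 30<d<48:print(np.round(ce[i]),st[i,4],round(d,1),round(np.degrees(np.arctan2(240-y,x-240)),1))
E
```

```text
[225.  76.] 56 41.2 95.1
[167. 103.] 40 38.9 117.9
[405. 204.] 62 42.1 12.2
[398. 269.] 66 40.2 -10.3
[145. 322.] 45 31.3 -139.1
[197. 359.] 63 31.7 -109.6
```

View pics/r1.png

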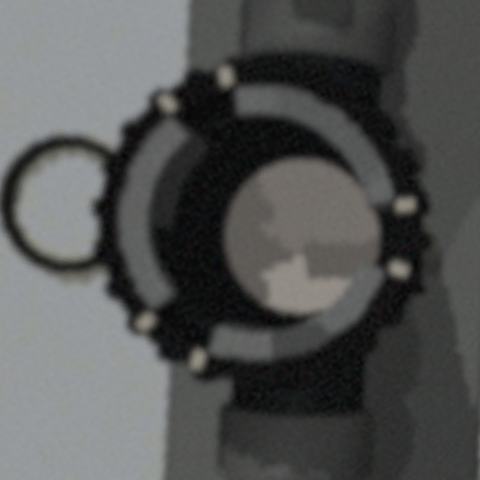

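Run:
```python
import numpy as np
from scipy.optimize import least_squares
P=np.array([[405,204],[225,76],[167,103],[145,322],[197,359],[398,269]],float)
W=np.c_[.526+(P[:,0]-240)/4000,.174+(240-P[:,1])/4000]
base=np.radians([0,120,120,240,240,0]);sg=np.array([1,-1,1,-1,1,-1])
f=lambda p:np.r_[W[:,0]-p[0]-p[2]*np.cos(base+p[3]+sg*p[4]),W[:,1]-p[1]-p[2]*np.sin(base+p[3]+sg*p[4])]
r=least_squares(f,[.52,.17,.037,0,.2],x_scale=[.01,.01,.01,.1,.1]);print(r.x[:3],np.degrees(r.x[3:]),np.round(r.fun*1000,1))
```

```text
[0.53004167 0.17845833 0.03733662] [-5.65479284 12.4488475 ] [ 0.1 -0.1  0.1 -0.  -0.1 -0.   0.1  0.  -0.1 -0.   0.1 -0.1]
```

The six marks fit to 0.1 mm. The mouth is at (0.530, 0.1785), with a slot at −5.7° in world. Next I'll go over the jug, turning as I go.

Request:
play_rows --moves '[[[0,0.14,0.84,0],[0,0.14,0.84,0],[0,0.14,0.84,0],[0,0.14,0.84,0],[0,0.14,0.84,0],[0,0.14,0.84,0],[0,0.14,0.84,0],[0,0.14,0.84,0]]]'

```text
time_s: 2.95
ee_pos: [0.5, -0.1631, 0.2316]
ee_rot: [[0.001, 0.974, -0.225], [0.0, -0.225, -0.974], [-1.0, 0.001, -0.0]]
ft_force: [0.7, -0.1, -0.7]
width: 0.0852
```

Request:
play_rows --moves '[[[0,0,0,1],[0,0,0,1],[0,0,0,1],[0,0,0,1],[0,0,0,1],[0,0,0,1],[0,0,0,1],[0,0,0,1]]]'

```text
time_s: 3.95
ee_pos: [0.5002, -0.1618, 0.2315]
ee_rot: [[0.0, 0.481, -0.877], [0.0, -0.877, -0.481], [-1.0, 0.0, -0.0]]
ft_force: [1.1, -0.4, 0.2]
width: 0.0853
```

Request:
play_rows --moves '[[[0,0,0,0.8],[0,0,0,0],[0,0,0,0]]]'

```text
time_s: 4.32
ee_pos: [0.5001, -0.1625, 0.2314]
ee_rot: [[0.0, 0.41, -0.912], [0.0, -0.912, -0.41], [-1.0, 0.0, -0.0]]
ft_force: [-0.3, 0.1, 0.2]
width: 0.0854
```

Run:
```python
from h import *
s=sense();print(s['time_s'],s['ee_pos'],np.round(s['ee_rot'],3).tolist(),s['joint_positions'])
img=camera('wrist')[:,:,::-1].copy();cv2.imwrite('pics/w2.png',img)
r=rect('wrist',img,(.5,-.164),.113,.06,480,s);cv2.imwrite('pics/r2.png',np.hstack([r,cv2.resize(img,(320,200)).copy() if 0 else r*0])[:, :480])
m=(r.min(axis=2)>110).astype(np.uint8);n,l,st,ce=cv2.connectedComponentsWithStats(m)
for i in range(1,n):
    if 30<st[i,4]<3000:print(np.round(ce[i]),st[i].tolist())
hsv=cv2.cvtColor(r,cv2.COLOR_BGR2HSV);o=cv2.inRange(hsv,(5,150,60),(22,255,255))
c=max(cv2.findContours(o,0,1)[0],key=cv2.contourArea);print(cv2.minEnclosingCircle(c),cv2.fitEllipse(c))
```

```text
4.325 [ 0.50010234 -0.16248047  0.23139005] [[0.0, 0.41, -0.912], [0.0, -0.912, -0.41], [-1.0, 0.0, -0.0]] [ 5.91989517e-02  1.12486466e-01 -3.14284778e-01 -4.68148892e-05
 -1.14383919e+00  3.63331328e-01]
[ 89. 307.] [85, 303, 8, 8, 38]
((250.03187561035156, 246.7539825439453), 168.9256134033203) ((249.60052490234375, 244.45669555664062), (315.750244140625, 320.6133117675781), 55.756370544433594)
```

View pics/r2.png

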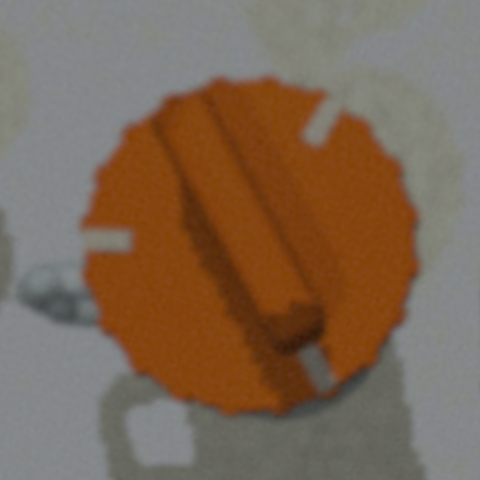

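The rectified view shows the 42 mm cap centred near (249,243), with marks at (107,240), (322,120) and (317,367). That gives a centre of (0.5022, −0.1649) and cap +x at −61°, along the bar. I'll align and go down.

Request:
play_rows --moves '[[[0,0,0,-0.8],[0.76,0.06,-0.01,0],[0.76,0,0,0],[0.5,0,0,0],[0.26,0,0,0],[0,0,0,0]]]'

```text
time_s: 5.12
ee_pos: [0.5017, -0.1656, 0.1169]
ee_rot: [[-0.001, 0.483, -0.876], [-0.0, -0.876, -0.483], [-1.0, -0.0, 0.001]]
ft_force: [-0.6, 0.5, 1.1]
width: 0.0855
```

Request:
play_rows --moves '[[[0,0,0,0],[0,0,0,0],[0,0,0,0],[0,0,0,0],[0,0,0,0],[0,0,0,0],[0,0,0,0],[0,0,0,0]]]' --fingers 1 --force 100

```text
time_s: 6.12
ee_pos: [0.5025, -0.1656, 0.1178]
ee_rot: [[0.001, 0.483, -0.876], [-0.0, -0.876, -0.483], [-1.0, 0.001, -0.001]]
ft_force: [1.8, 1.1, 5.6]
width: 0.0119
```

Run:
```python
from h import *
s=sense();print(s['time_s'],s['ee_pos'],s['width'],s['ft_force'],s['ft_torque'])
cv2.imwrite('pics/s3.png',camera('wrist')[:,:,::-1])
```

```text
6.125 [ 0.50246944 -0.16562046  0.11780393] 0.01191447108518116 [1.79301256 1.10372596 5.56173652] [ 0.19022744 -0.15046736  0.01761622]
```

View pics/s3.png

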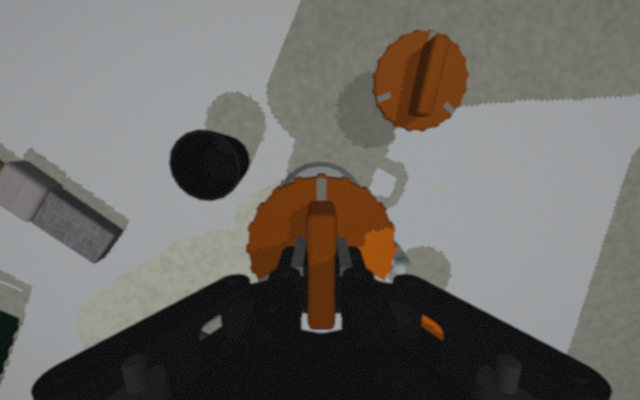

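The cap is gripped, with the bar between the pads. The flange's front edge is at about (321,176) with its mark at (322,187). I'll work out where the cap's axis sits along the bar relative to the TCP, and lift.

Request:
play_rows --moves '[[[-0.2,0,0,0],[-0.2,0,0,0],[-0.4,0,0,0],[-0.5,0,0,0],[-0.5,0,0,0],[-0.5,0,0,0],[-0.2,0,0,0],[0,0,0,0]]]'

```text
time_s: 7.18
ee_pos: [0.5018, -0.1655, 0.2426]
ee_rot: [[0.001, 0.482, -0.876], [0.0, -0.876, -0.482], [-1.0, 0.0, -0.001]]
ft_force: [-1.3, -0.1, -2.9]
width: 0.0123
```

Run:
```python
from h import *
s=sense();print(s['time_s'],s['ee_pos'],s['width'],s['ft_force'])
img=camera('wrist')[:,:,::-1].copy()
R=np.array(s['ee_rot']);t=np.array(s['ee_pos'])
hsv=cv2.cvtColor(img,cv2.COLOR_BGR2HSV);o=cv2.inRange(hsv,(5,150,50),(22,255,255))
# flange upper edge points by column, near axis
pts=[]
old=cv2.imread('pics/s3.png');
for tag,im,p in(('lift',img,t),('jug',old,np.array([.50247,-.16562,.1178]))):
    hs=cv2.cvtColor(im,cv2.COLOR_BGR2HSV);o=cv2.inRange(hs,(5,150,50),(22,255,255))
    o[:140]=0
    q=[]
    for c in range(270,375,3):
        r=np.flatnonzero(o[:,c]); 
        if len(r): q.append((c,r[0]))
    ss=dict(ee_pos=p,ee_rot=R)
    Q=np.array([R.T@(ray('wrist',a,p[2]-.0128+.008,ss)-p) for a in q])
    y,z=Q[:,1],Q[:,2]
    from scipy.optimize import least_squares
    f=lambda c:np.hypot(y-c[0],z-c[1])-.0415
    r=least_squares(f,[0,0],loss='soft_l1',f_scale=.001);print(tag,np.round(r.x*1000,1),np.round(f(r.x)*1000,1))
cv2.imwrite('pics/w4.png',np.hstack([img,camera('scene')[:,:,::-1]])[:, :])
sc=cv2.resize(camera('scene')[120:260,200:360,::-1],None,fx=3.2,fy=3.2,interpolation=cv2.INTER_CUBIC)
cv2.imwrite('pics/w4.png',sc)
```

```text
7.175 [ 0.50182262 -0.16552495  0.24258582] 0.012322757811624778 [-1.28262579 -0.13209051 -2.90500909]
lift [-26.9   0.7] [-0.8 -0.6  0.5  0.5 -0.4 -0.2 -0.5 -0.7 -0.8  0.8  0.9 -0.1  0.1 -0.2
 -0.4 -0.   1.   1.6  1.  -0.   0.1 -0.2  0.1 -0.1  0.9  0.8 -0.3 -0.7
 -0.5 -0.3 -0.4  0.5  0.5 -1.1 -0.8]
jug [0.1 0.6] [-0.7  0.3  0.6  0.2 -0.2 -0.  -0.3 -0.4  1.   1.   0.6 -0.3 -0.7 -0.4
 -0.6 -0.8  0.7  1.2  0.7 -0.8 -0.6 -0.4 -0.7 -0.3  0.6  1.   1.  -0.4
 -0.2 -0.4 -0.1  0.2  0.7  0.4 -0.6]
```

View pics/w4.png

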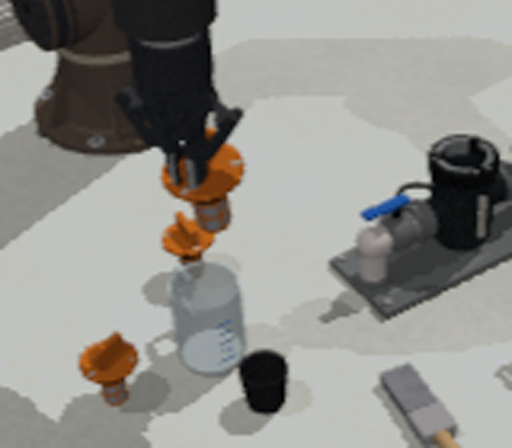

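The scene view shows the cap out of the jug at (205,175), but it looks tilted. I'll check the wrist view.

Run:
```python
from h import *
cv2.imwrite('pics/w5.png',camera('wrist')[:,:,::-1])
```

```text
(no output)
```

View pics/w5.png

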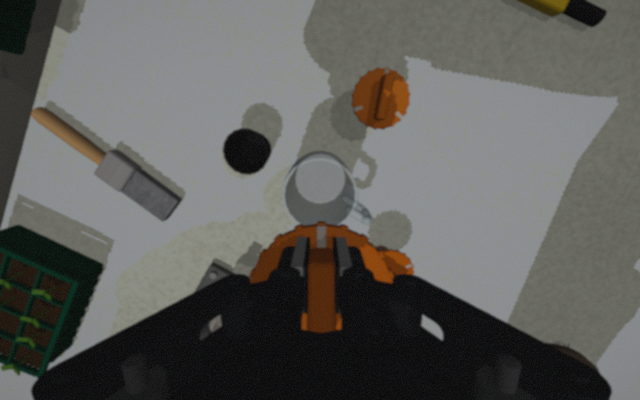

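The jug still stands upright. The flange's front edge is now at (321,222), where it was 176, and the bar's front end is at (321,248), where it was 203, so the cap has pitched or slid in the pads. I'll fit its pose.

Run:
```python
from h import *
from scipy.optimize import least_squares
T=np.linalg.inv(np.array(calibration('wrist')['tool_from_camera']));K=np.array(calibration('wrist')['mtx'])
def pr(p):
    q=K@(T[:3,:3]@p+T[:3,3]);return q[:2]/q[2]
# cap pts (along bar u, up h); tool y=u, tool x=-h ; origin (x,y), tilt th (front down +)
def cap(u,w,h,o,th):
    uu=u*np.cos(th)+h*np.sin(th);hh=h*np.cos(th)-u*np.sin(th)
    return np.array([o[0]-hh,o[1]+uu,w])
def rows(o,th):
    return [np.round(pr(cap(u,w,h,o,th)).tolist(),0).tolist() for u,w,h in((.042,0,.008),(.033,0,.008),(.030,0,.038),(-.030,0,.038),(0,.042,.008),(.03,.007,.038))]
print('jug',rows((.0128,0),0))
for th in(-30,-20,-10,0,10,20,30):
  for o in((.0128,0),):
    # rotate about grasp point (x=-.019,y=0) 25+.. above origin
    g=.0318;t=np.radians(th);o=(-.019+g*np.cos(t),-g*np.sin(t));print(th,np.round(o,4),rows(o,t))
```

```text
jug [[320.0, 176.0], [320.0, 192.0], [320.0, 214.0], [320.0, 331.0], [394.0, 249.0], [336.0, 214.0]]
-30 [0.0085 0.0159] [[320.0, 170.0], [320.0, 186.0], [320.0, 242.0], [320.0, 309.0], [397.0, 231.0], [337.0, 242.0]]
-20 [0.0109 0.0109] [[320.0, 169.0], [320.0, 186.0], [320.0, 230.0], [320.0, 317.0], [396.0, 237.0], [337.0, 230.0]]
-10 [0.0123 0.0055] [[320.0, 171.0], [320.0, 188.0], [320.0, 221.0], [320.0, 325.0], [395.0, 243.0], [336.0, 221.0]]
0 [ 0.0128 -0.    ] [[320.0, 176.0], [320.0, 192.0], [320.0, 214.0], [320.0, 331.0], [394.0, 249.0], [336.0, 214.0]]
10 [ 0.0123 -0.0055] [[320.0, 182.0], [320.0, 198.0], [320.0, 209.0], [320.0, 336.0], [394.0, 256.0], [335.0, 209.0]]
20 [ 0.0109 -0.0109] [[320.0, 190.0], [320.0, 206.0], [320.0, 207.0], [320.0, 339.0], [394.0, 264.0], [335.0, 207.0]]
30 [ 0.0085 -0.0159] [[320.0, 200.0], [320.0, 214.0], [320.0, 206.0], [320.0, 340.0], [394.0, 271.0], [334.0, 206.0]]
```

```bash
cat > fit.py <<'E'
from h import *
from scipy.optimize import least_squares
def go(init,obs_w,save=None):
    s=sense();R=np.array(s['ee_rot']);t=np.array(s['ee_pos'])
    img=camera('wrist')[:,:,::-1].copy();sc=camera('scene')[:,:,::-1].copy()
    def om(im):
        return cv2.inRange(cv2.cvtColor(im,cv2.COLOR_BGR2HSV),(5,150,50),(22,255,255))
    o=om(img);o[:obs_w[0]]=0
    q=[(c,np.flatnonzero(o[:,c])[0]) for c in range(obs_w[1],obs_w[2],4)]
    q=np.array(q,float)
    # scene mask: component nearest to predicted
    m=om(sc);pc=proj('scene',t+R@np.array([init[0],init[1],0]));print('pred px',pc)
    n,l,st,ce=cv2.connectedComponentsWithStats(m)
    k=min((i for i in range(1,n) if st[i,4]>60),key=lambda i:np.hypot(*(ce[i]-pc)))
    print('scene comp',st[k],ce[k]);x,y,w,h,a=st[k]
    comp=(l==k)
    a=np.linspace(0,2*np.pi,180)
    def pts(p,r,h):
        th,ph=p[2],p[3]
        P=np.array([-h*np.ones_like(a),r*np.cos(a),r*np.sin(a)]) # tool x,y,z rel origin
        cy=cv2.Rodrigues(np.array([0,0,th]))[0]@cv2.Rodrigues(np.array([0,ph,0]))[0]
        P=cy@P+np.array([[p[0]],[p[1]],[p[4]]]);return (R@P).T+t
    def res(p):
        e=[]
        W=np.vstack([[proj('wrist',X,s) for X in pts(p,.0415,hh)] for hh in(.008,)])
        top=W[W[:,1]<W[:,1].mean()];top=top[np.argsort(top[:,0])]
        e+=list((np.interp(q[:,0],top[:,0],top[:,1])-q[:,1])*.4)
        S=np.vstack([[proj('scene',X) for X in pts(p,.0415,hh)] for hh in(0,.008)])
        # right extreme, bottom extreme by columns
        e+=[(S[:,0].max()-(x+w-.5))*2]
        lo=S[S[:,1]>S[:,1].mean()]
        for c in range(int(x+w*.35),x+w-3,2):
            r=np.flatnonzero(comp[:,c]);b=S[np.abs(S[:,0]-c)<2.]
            e.append((b[:,1].max()-r[-1]-.5)*1.)
        return np.array(e)
    r=least_squares(res,init,x_scale=[.01,.01,.1,.1,.005],diff_step=1e-3,loss='soft_l1')
    print('x,y,tilt_z,tilt_y,z',np.round(r.x,4),'cost',r.cost,len(r.fun));print(np.round(r.fun,1))
    return r.x
E
python3 - <<'E'
from fit import *
go([.0128,-.025,0.01,0.01,.0007],(200,258,385))
go([.015,-.015,-.4,0.01,.0007],(200,258,385))
go([.015,-.015,.4,0.01,.0007],(200,258,385))
E
```

```text
pred px [262.318748   174.74157094]
scene comp [251 165  25  20 225] [265.08888889 175.36      ]Traceback (most recent call last):
  File "<stdin>", line 2, in <module>
  File "fit.py", line 36, in go
    r=least_squares(res,init,x_scale=[.01,.01,.1,.1,.005],diff_step=1e-3,loss='soft_l1')
    return func(*args, **kwargs)
    vector_fun = VectorFunction(
        fun_wrapped,
    ...<6 lines>...
        workers=workers
    )
    self.J, dct = approx_derivative(
                  ~~~~~~~~~~~~~~~~~^
        self.fun_wrapped, self.x, f0=self.f, **finite_diff_options
        ^^^^^^^^^^^^^^^^^^^^^^^^^^^^^^^^^^^^^^^^^^^^^^^^^^^^^^^^^^
    )
    ^
    J, _nfev = _dense_difference(fun_wrapped, x0, f0, h,
               ~~~~~~~~~~~~~~~~~^^^^^^^^^^^^^^^^^^^^^^^^
                             use_one_sided, method,
                             ^^^^^^^^^^^^^^^^^^^^^^
                             mf)
                             ^^^
    df = [f_eval - f0 for f_eval in f_evals]
                                    ^^^^^^^
    f = np.atleast_1d(self.fun(x, *self.args, **self.kwargs))
                      ~~~~~~~~^^^^^^^^^^^^^^^^^^^^^^^^^^^^^^
    return np.atleast_1d(self.fun(x))
                         ~~~~~~~~^^^
    return self.f(x, *self.args, **self.kwargs)
           ~~~~~~^^^^^^^^^^^^^^^^^^^^^^^^^^^^^^
  File "fit.py", line 28, in res
    S=np.vstack([[proj('scene',X) for X in pts(p,.0415,hh)] for hh in(0,.008)])
                  ~~~~^^^^^^^^^^^
  File "h.py", line 10, in proj
    c=calibration(name);K=np.array(c['mtx'])
ValueError: time passes only in moves, steps and waits
```

```bash
sed -i '2a import functools\ncalibration=functools.lru_cache(calibration)' h.py; sed -i 's/diff_step=1e-3/diff_step=1e-2/' fit.py
python3 - <<'E'
from fit import *
go([.0128,-.025,0.01,0.01,.0007],(200,258,385))
go([.015,-.015,-.4,0.01,.0007],(200,258,385))
go([.015,-.015,.4,0.01,.0007],(200,258,385))
print(sense()['time_s'])
E
```

```text
pred px [262.34189952 174.70725808]
scene comp [251 165  25  20 227] [265.08370044 175.40969163]
x,y,tilt_z,tilt_y,z [ 0.016  -0.0286 -0.0454 -0.0182  0.0011] cost 9.210195293663594 40
[ 0.3  1.3 -0.1 -0.7 -0.7  0.9 -0.2 -0.4 -0.4 -0.3  0.7  0.3 -0.1 -0.4
 -0.2  0.5  0.9 -0.3 -0.5 -0.3 -0.4  0.4  0.5 -0.4 -0.5 -0.5  0.1  0.4
 -0.6 -0.7  0.8  2.7 -0.2  0.7 -0.3 -1.3 -1.4 -0.7 -0.2  2. ]
pred px [260.92475778 176.94265993]
scene comp [251 165  25  20 223] [265.04035874 175.24215247]
x,y,tilt_z,tilt_y,z [ 0.0022 -0.0286 -0.4945 -0.0962  0.0009] cost 7.934021136214187 40
[-0.2  1.3  0.  -0.2 -0.5  1.  -0.1 -0.3 -0.4 -0.3  0.7  0.2 -0.2 -0.5
 -0.3  0.3  0.7 -0.4 -0.7 -0.4 -0.5  0.3  0.5 -0.5 -0.5 -0.4  0.2  0.5
 -0.5 -0.6  0.8  2.5 -1.1  0.7 -0.3 -1.3 -0.5 -1.   0.2  1. ]
pred px [260.93641135 176.893493  ]
scene comp [251 165  25  20 222] [265.10810811 175.27927928]
x,y,tilt_z,tilt_y,z [ 0.0175 -0.0281  0.007  -0.0142  0.0011] cost 8.48805031121104 40
[ 0.3  1.2 -0.2 -0.4 -0.7  0.8 -0.3 -0.4 -0.4 -0.3  0.8  0.3 -0.5 -0.3
 -0.1  0.6  0.9 -0.2 -0.5 -0.3 -0.3  0.5  0.6 -0.4 -0.5 -0.5  0.5  0.4
 -0.7 -0.7  0.3  2.6 -0.1  0.5 -0.4 -1.4 -0.5 -0.8 -0.2  2.1]
7.775
```

Run:
```python
from h import *
from scipy.optimize import least_squares
s=sense();img=camera('wrist')[:,:,::-1].copy();p=np.array(s['ee_pos']);R=np.array(s['ee_rot'])
o=cv2.inRange(cv2.cvtColor(img,cv2.COLOR_BGR2HSV),(5,150,50),(22,255,255));o[:140]=0
q=[(c,np.flatnonzero(o[:,c])[0]) for c in range(270,375,3)]
for dh in(.0048,):
    Q=np.array([R.T@(ray('wrist',a,p[2]-dh,s)-p) for a in q]);f=lambda c:np.hypot(Q[:,1]-c[0],Q[:,2]-c[1])-.0415
    print(np.round(least_squares(f,[0,0],loss='soft_l1',f_scale=.001).x*1000,1))
# bar brightness profile along col 321
print(img[200:336:4,321].tolist())
r=rect('wrist',img,(.5022,-.165),.105,.06,480,s);cv2.imwrite('pics/r6.png',np.hstack([cv2.resize(img[190:350,240:400],(480,480),interpolation=cv2.INTER_CUBIC),r])[:, :800] if 0 else np.hstack([cv2.resize(img[190:350,240:400],(400,400),interpolation=cv2.INTER_CUBIC),cv2.resize(r,(400,400))]))
print(s['time_s'],s['ft_force'],s['ft_torque'],s['width'])
```

```text
[-26.9   0.7]
[[132, 130, 129], [98, 100, 95], [83, 88, 84], [85, 88, 83], [91, 90, 86], [81, 81, 80], [15, 51, 98], [91, 97, 99], [89, 95, 99], [86, 92, 96], [74, 80, 82], [73, 78, 81], [30, 44, 61], [21, 31, 56], [10, 26, 53], [10, 31, 55], [10, 35, 73], [17, 42, 83], [18, 45, 87], [10, 36, 82], [10, 42, 85], [17, 44, 85], [9, 40, 83], [9, 39, 82], [13, 43, 86], [10, 38, 83], [12, 41, 84], [10, 40, 83], [20, 45, 84], [13, 41, 84], [17, 43, 84], [10, 42, 83], [11, 40, 84], [12, 32, 60]]
7.775 [ 0.48064175  0.09826804 -2.32793782] [-0.046974    0.03676443 -0.01257441] 0.012052822322190827
```

View pics/r6.png

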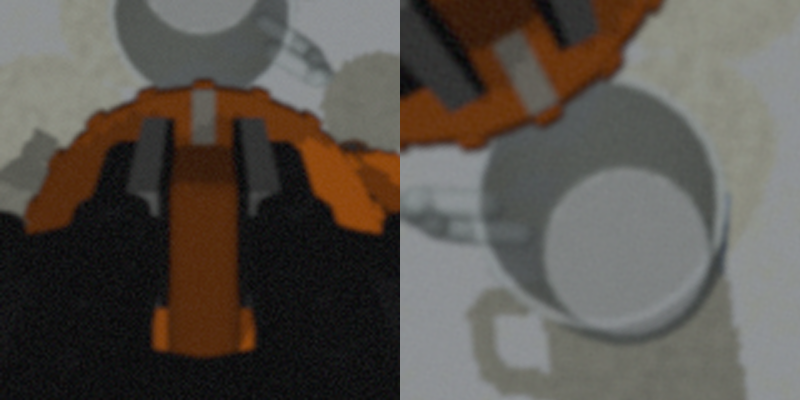

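The crop shows the cap level but slid about 27 mm along its bar towards tool −y; the bar's front end is at y≈+2 mm. It isn't slipping any further. The jug is empty, upright and in place. The cap is too far off-centre to press, so I'll set it back in the jug and grip it again.

Request:
play_rows --moves '[[[0,0.29,-0.01,0],[0,0.29,-0.02,0],[0.5,0,0,0],[0.5,0,0,0],[0.5,0,0,0],[0.5,0,0,0],[0.3,0,0,0],[0,0,0,0]]]'

```text
time_s: 8.82
ee_pos: [0.5168, -0.1907, 0.1263]
ee_rot: [[-0.002, 0.482, -0.876], [-0.0, -0.876, -0.482], [-1.0, -0.001, 0.002]]
ft_force: [-0.1, -0.3, -1.1]
width: 0.012
```

Request:
play_rows --moves '[[[0.04,0,0,0],[0.04,0,0,0],[0.02,0,0,0],[0.02,0,0,0],[0,0,0,0]]]'

```text
time_s: 9.45
ee_pos: [0.5172, -0.1902, 0.1214]
ee_rot: [[0.0, 0.482, -0.876], [0.0, -0.876, -0.482], [-1.0, 0.0, -0.0]]
ft_force: [0.5, -0.4, -2.1]
width: 0.0116
```

Request:
play_rows --moves '[[[0.02,0,0,0],[0.02,0,0,0],[0,0,0,0]]]'

```text
time_s: 9.82
ee_pos: [0.5171, -0.1903, 0.1192]
ee_rot: [[-0.0, 0.482, -0.876], [-0.0, -0.876, -0.482], [-1.0, -0.0, 0.0]]
ft_force: [0.4, -0.3, -2.3]
width: 0.012
```

Request:
play_rows --moves '[[[0.02,0,0,0],[0.02,0,0,0],[0,0,0,0]]]'

```text
time_s: 10.2
ee_pos: [0.5177, -0.1906, 0.1181]
ee_rot: [[0.001, 0.483, -0.876], [-0.001, -0.876, -0.483], [-1.0, 0.001, -0.001]]
ft_force: [-1.5, 0.8, 5.3]
width: 0.0121
```

Request:
play_rows --moves '[[[0,0,0,0],[0,0,0,0],[0,0,0,0],[-0.2,0,0,0],[-0.5,0,0,0],[-0.8,0,0,0],[-0.76,-0.54,0,0],[0,0,0,0]]]' --fingers -1

```text
time_s: 11.2
ee_pos: [0.5054, -0.166, 0.2346]
ee_rot: [[0.007, 0.483, -0.875], [-0.0, -0.875, -0.483], [-1.0, 0.004, -0.006]]
ft_force: [0.1, -0.2, -0.7]
width: 0.0851
```

```bash
cat > capfit.py <<'E'
from h import *
s=sense();p=np.array(s['ee_pos']);R=np.array(s['ee_rot']);print(s['time_s'],p,s['width'])
img=camera('wrist')[:,:,::-1].copy();c0=(.5025,-.1655);r=rect('wrist',img,c0,.113,.06,480,s);cv2.imwrite('pics/r7.png',r)
hsv=cv2.cvtColor(r,cv2.COLOR_BGR2HSV);o=cv2.inRange(hsv,(5,150,40),(22,255,255))
c=max(cv2.findContours(o,0,1)[0],key=cv2.contourArea);(cx,cy),rad=cv2.minEnclosingCircle(c);print('circle',cx,cy,rad)
d=np.hypot(*np.mgrid[-240:240,-240:240]);yy,xx=np.mgrid[0:480,0:480];dd=np.hypot(xx-cx,yy-cy)
m=((hsv[:,:,1]<110)&(dd<158)).astype(np.uint8);n,l,st,ce=cv2.connectedComponentsWithStats(m)
P=[ce[i] for i in range(1,n) if 150<st[i,4]<2500];print(np.round(P).tolist(),[int(st[i,4]) for i in range(1,n)])
if len(P)==3:
    C=np.mean(P,0);a=[np.degrees(np.arctan2(C[1]-q[1],q[0]-C[0])) for q in P];print('ang',np.round(a,1))
    w=np.array([c0[0]+(C[0]-240)/4000,c0[1]+(240-C[1])/4000,p[2]]);print('centre',w,'tool dy,dz',np.round((R.T@(w-p))[1:]*1000,1))
print('toolz yaw',np.degrees(np.arctan2(R[1,2],R[0,2])))
E
python3 capfit.py
```

```text
11.2 [ 0.50542432 -0.16603254  0.23460336] 0.08510613040308278
circle 243.4257049560547 242.8258056640625 168.96356201171875
[[312.0, 122.0], [105.0, 236.0], [309.0, 361.0]] [852, 853, 976]
ang [ 59.3 178.5 -61. ]
centre [ 0.50301405 -0.1654062   0.23460336] tool dy,dz [-1.7  1.8]
toolz yaw -151.09021155279828
```

Request:
play_rows --moves '[[[0,0,0,0],[0,0,0,0]]]'

```text
time_s: 11.5
ee_pos: [0.5038, -0.1668, 0.2294]
ee_rot: [[-0.002, 0.482, -0.876], [-0.0, -0.876, -0.482], [-1.0, -0.001, 0.002]]
ft_force: [1.0, -0.4, -0.4]
width: 0.0853
```

```bash
python3 capfit.py
```

```text
11.5 [ 0.50376201 -0.16682377  0.22935902] 0.0853344456138629
circle 243.0013885498047 242.69302368164062 169.38351440429688
[[312.0, 122.0], [104.0, 236.0], [309.0, 361.0]] [838, 863, 962]
ang [ 59.1 178.6 -61. ]
centre [ 0.50299651 -0.16538595  0.22935902] tool dy,dz [-1.6 -0. ]
toolz yaw -151.18595633101825
```

Request:
play_rows --moves '[[[0.6,-0.03,0,0],[0.6,0,0,0],[0.6,0,0,0],[0.3,0,0,0],[0.1,0,0,0],[0,0,0,0],[0,0,0,0]]]'

```text
time_s: 12.42
ee_pos: [0.5041, -0.1653, 0.1213]
ee_rot: [[0.002, 0.482, -0.876], [-0.0, -0.876, -0.482], [-1.0, 0.001, -0.001]]
ft_force: [0.3, 0.2, 0.7]
width: 0.0857
```

Request:
play_rows --moves '[[[0,0,0,0],[0,0,0,0],[0,0,0,0],[0,0,0,0],[0,0,0,0],[0,0,0,0],[0,0,0,0],[0,0,0,0]]]' --fingers 1 --force 120

```text
time_s: 13.42
ee_pos: [0.5039, -0.1653, 0.1207]
ee_rot: [[0.001, 0.482, -0.876], [-0.0, -0.876, -0.482], [-1.0, 0.001, -0.001]]
ft_force: [0.6, 1.0, 5.0]
width: 0.0119
```

Request:
play_rows --moves '[[[-0.05,0,0,0],[-0.05,0,0,0],[-0.1,0,0,0],[-0.1,0,0,0],[0,0,0,0]]]'

```text
time_s: 14.05
ee_pos: [0.5037, -0.1653, 0.1358]
ee_rot: [[0.001, 0.482, -0.876], [0.0, -0.876, -0.482], [-1.0, 0.0, -0.001]]
ft_force: [-1.2, -1.4, -1.8]
width: 0.0119
```

```bash
cat > off.py <<'E'
from h import *
from scipy.optimize import least_squares
s=sense();img=camera('wrist')[:,:,::-1].copy();p=np.array(s['ee_pos']);R=np.array(s['ee_rot'])
o=cv2.inRange(cv2.cvtColor(img,cv2.COLOR_BGR2HSV),(5,150,40),(22,255,255));o[:145]=0
q=[(c,np.flatnonzero(o[:,c])[0]) for c in range(280,365,3) if o[:,c].any()]
Q=np.array([R.T@(ray('wrist',a,p[2]-.0048,s)-p) for a in q]);f=lambda c:np.hypot(Q[:,1]-c[0],Q[:,2]-c[1])-.0415
print(s['time_s'],p,'off y,z mm',np.round(least_squares(f,[0,0],loss='soft_l1',f_scale=.001).x*1000,1),np.round(np.array(q)[::6,1]),s['width'],s['ft_force'])
E
python3 off.py
```

```text
14.05 [ 0.50373897 -0.1653164   0.13584021] off y,z mm [0.7 1. ] [187 176 199 177 182] 0.01186149465491213 [-1.20817106 -1.35068433 -1.79827182]
```

Request:
play_rows --moves '[[[-0.2,0,0,0],[-0.25,0,0,0],[-0.25,0,0,0],[-0.2,0,0,0],[0,0,0,0]]]'

```text
time_s: 14.72
ee_pos: [0.5041, -0.1653, 0.1815]
ee_rot: [[0.002, 0.482, -0.876], [-0.0, -0.876, -0.482], [-1.0, 0.001, -0.002]]
ft_force: [-0.1, -0.8, -2.6]
width: 0.0114
```

```bash
sed -i 's/-.0048/-.0077/' off.py; python3 off.py
```

```text
14.725 [ 0.50405195 -0.16532364  0.18147619] off y,z mm [0.2 0.7] [187 176 198 177 183] 0.011353532507774343 [-0.12752084 -0.79840237 -2.64973184]
```

Request:
play_rows --moves '[[[-0.2,0,0,0],[-0.25,0,0,0],[-0.25,0,0,0],[-0.2,0,0,0],[-0.2,0,0,0],[-0.1,0,0,0],[0,0,0,0]]]'

```text
time_s: 15.65
ee_pos: [0.5035, -0.1653, 0.2406]
ee_rot: [[0.0, 0.482, -0.876], [0.0, -0.876, -0.482], [-1.0, 0.0, -0.0]]
ft_force: [-0.7, -0.7, -1.2]
width: 0.0114
```

```bash
python3 off.py
```

```text
15.65 [ 0.50354166 -0.16528201  0.24057833] off y,z mm [0.2 1. ] [187 176 199 177 182] 0.011404932745476857 [-0.66828052 -0.66347676 -1.19575969]
```

It held this time, with the offset under 1 mm. Moving over the filter.

Request:
play_rows --moves '[[[0,-0.23,-0.15,0],[0,-0.4,-0.26,0],[0,-0.58,-0.38,0],[0,-0.69,-0.45,0],[0,-0.75,-0.49,0],[0,-0.75,-0.49,0],[0,-0.69,-0.45,0],[0,-0.58,-0.38,0]]]'

```text
time_s: 16.7
ee_pos: [0.524, 0.115, 0.24]
ee_rot: [[-0.0, 0.483, -0.876], [-0.0, -0.876, -0.483], [-1.0, -0.0, 0.0]]
ft_force: [0.5, -0.2, -2.4]
width: 0.0116
```

Request:
play_rows --moves '[[[0,-0.46,-0.3,0],[0,-0.36,-0.24,0],[0,-0.28,-0.19,0],[0,0,0,-0.5],[0,0,0,-1],[0,0,0,-1],[0,0,0,-1],[0,0,0,-1]]]'

```text
time_s: 17.7
ee_pos: [0.5298, 0.1785, 0.2402]
ee_rot: [[-0.0, 0.829, -0.559], [-0.0, -0.559, -0.829], [-1.0, -0.0, 0.0]]
ft_force: [0.3, -0.4, -1.8]
width: 0.0119
```

Request:
play_rows --moves '[[[0,0,0,-1],[0,0,0,-1],[0,0,0,-1],[0,0,0,-1],[0,0,0,-0.72],[0,0,0,0],[0,0,0,0]]]'

```text
time_s: 18.58
ee_pos: [0.5299, 0.1785, 0.2403]
ee_rot: [[-0.0, 0.995, -0.104], [-0.0, -0.104, -0.995], [-1.0, -0.0, 0.0]]
ft_force: [-0.0, -0.4, -2.6]
width: 0.0117
```

```bash
python3 off.py
python3 - <<'E'
from h import *
s=sense();R=np.array(s['ee_rot']);print('tool y yaw',np.degrees(np.arctan2(R[1,1],R[0,1])))
a=cv2.resize(camera('scene')[130:230,290:410,::-1],None,fx=3.3,fy=3.3,interpolation=cv2.INTER_CUBIC)
b=cv2.resize(camera('wrist')[100:340,160:480,::-1],(440,330))
cv2.imwrite('pics/f8.png',np.hstack([a[:330,:360],b]))
E
```

```text
18.575 [0.52987757 0.17851482 0.24028531] off y,z mm [0.3 0.6] [185 176 198 177 181] 0.011692341991713708 [-0.04562307 -0.4156598  -2.56668042]
tool y yaw -5.933896578675792
```

View pics/f8.png

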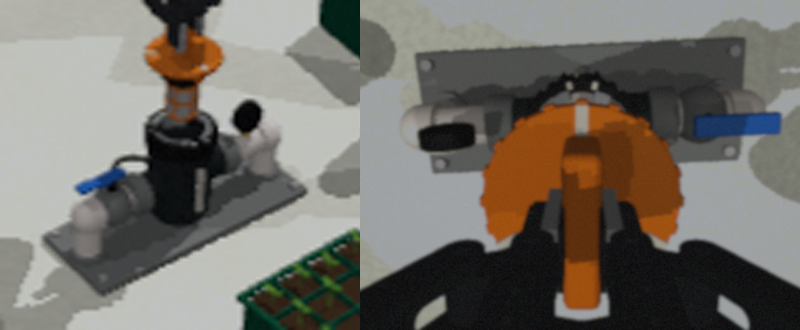

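The wrist view shows the lug mark at (582,120), midway between the slot's two marks at (570,87) and (593,87). The scene view shows the screen right over the collar. Lowering.

Request:
play_rows --moves '[[[0.2,0,0,0],[0.3,0,0,0],[0.3,0,0,0],[0.25,0,0,0],[0.15,0,0,0],[0.08,0,0,0],[0.08,0,0,0],[0,0,0,0]]]'

```text
time_s: 19.73
ee_pos: [0.5299, 0.1786, 0.1723]
ee_rot: [[-0.0, 0.995, -0.102], [-0.0, -0.102, -0.995], [-1.0, -0.0, 0.0]]
ft_force: [1.0, 1.1, -1.1]
width: 0.0117
```

Request:
play_rows --moves '[[[0.04,0,0,0],[0.04,0,0,0],[0.04,0,0,0],[0,0,0,0]]]'

```text
time_s: 20.23
ee_pos: [0.5311, 0.1789, 0.1674]
ee_rot: [[0.003, 0.995, -0.101], [0.001, -0.101, -0.995], [-1.0, 0.003, -0.001]]
ft_force: [-2.7, -1.3, 4.9]
width: 0.0105
```

Request:
play_rows --moves '[[[0,0,0,0],[0,0,0,0]]]'

```text
time_s: 20.48
ee_pos: [0.5302, 0.1787, 0.1674]
ee_rot: [[0.001, 0.995, -0.102], [0.0, -0.102, -0.995], [-1.0, 0.001, -0.001]]
ft_force: [-10.6, -2.5, 6.2]
width: 0.0105
```

Request:
play_rows --moves '[[[0,-0.015,0.005,0],[0,-0.015,0.005,0],[0,0,0,0]]]'

```text
time_s: 20.85
ee_pos: [0.5298, 0.1788, 0.1681]
ee_rot: [[0.004, 0.995, -0.101], [0.001, -0.101, -0.995], [-1.0, 0.003, -0.002]]
ft_force: [-3.3, -0.2, 6.3]
width: 0.0101
```

Request:
play_rows --moves '[[[0,-0.01,0,0],[0.02,0,0,0],[0.02,0,0,0],[0,0,0,0]]]'

```text
time_s: 21.35
ee_pos: [0.529, 0.1787, 0.1658]
ee_rot: [[0.003, 0.995, -0.101], [0.001, -0.101, -0.995], [-1.0, 0.003, -0.001]]
ft_force: [-0.5, -2.3, 5.2]
width: 0.0103
```

```bash
python3 off.py
python3 - <<'E'
from h import *
s=sense();print(s['ft_force'],s['ft_torque'],s['ee_pos'],s['joint_positions'])
E
```

```text
21.35 [0.5289653  0.1786999  0.16576255] off y,z mm [6.3 0.6] [174 165 176 164 170] 0.01026041247440181 [-0.45032605 -2.2700555   5.22679905]
[-5.20687303 -0.90761614  6.5424662 ] [-0.09922794  1.68161711  0.35720104] [0.52944259 0.17883563 0.16606504] [ 0.67711011  0.2191609  -0.34253614  0.00170322 -1.00547955  0.79147107]
```

The plug's edge met the bore's +x side and the cap pitched slightly in the pads: the flange edge moved 11 px and the moment is 1.7 Nm. I won't force it. I'll let go here so the cap settles in the bore on its own, then look.

Request:
play_rows --moves '[[[0,0,0,0],[0,0,0,0],[0,0,0,0],[0,0,0,0],[-0.2,0,0,0],[-0.5,0,0,0],[-0.5,0,0,0],[-0.2,0,0,0]]]' --fingers -1

```text
time_s: 22.4
ee_pos: [0.5285, 0.1787, 0.2364]
ee_rot: [[0.002, 0.995, -0.102], [0.001, -0.102, -0.995], [-1.0, 0.002, -0.002]]
ft_force: [-0.4, -0.5, -1.2]
width: 0.0856
```

Request:
play_rows --moves '[[[0,0,0,0],[0,0,0,0],[0,0,0,0]]]'

```text
time_s: 22.78
ee_pos: [0.5274, 0.1781, 0.2333]
ee_rot: [[-0.001, 0.995, -0.102], [-0.001, -0.102, -0.995], [-1.0, -0.001, 0.001]]
ft_force: [1.0, -0.1, -0.7]
width: 0.0856
```

```bash
sed -e 's/c0=(.5025,-.1655)/c0=(.530,.1785)/' -e "s/c0,.113/c0,ZF/" -e "s/r7.png/r9.png/" -e '1a import sys\nZF=float(sys.argv[1])' capfit.py > capf2.py; python3 capf2.py .153; sed 's/^img=camera.*copy();c0/img=cv2.imread("pics\/w9.png");c0/' capf2.py >/dev/null
python3 - <<'E'
from h import *
a=cv2.resize(camera('scene')[130:230,290:410,::-1],None,fx=3.3,fy=3.3,interpolation=cv2.INTER_CUBIC)
b=cv2.resize(cv2.imread('pics/r9.png'),(330,330))
cv2.imwrite('pics/f9.png',np.hstack([a[:330,:390],b]))
E
```

```text
22.775 [0.52743769 0.1780652  0.23334196] 0.08557392788367689
circle 246.2966766357422 243.4591827392578 177.00625610351562
[[188.0, 117.0], [385.0, 260.0], [164.0, 355.0]] [861, 792, 870]
ang [ 114.3   -6.4 -126.3]
centre [0.53144878 0.17747889 0.23334196] tool dy,dz [4.  0.2]
toolz yaw -95.84836541187309
```

```bash
for z in .153 .157 .161 .165; do python3 capf2.py $z | egrep 'circle|centre|ang'; done
```

```text
circle 245.79693603515625 242.9189910888672 176.5872344970703
ang [ 114.3   -6.4 -126.2]
centre [0.53136591 0.17754157 0.2336128 ] tool dy,dz [3.8 0.2]
circle 250.61317443847656 243.74655151367188 173.46141052246094
ang [ 114.4   -6.3 -126.3]
centre [0.53253342 0.17740971 0.23377011] tool dy,dz [4.9 0.3]
circle 255.0 243.5 170.76675415039062
ang [ 114.4   -6.3 -126.2]
centre [0.53363583 0.17734505 0.23391036] tool dy,dz [5.9 0.3]
circle 259.5509948730469 244.33761596679688 167.37802124023438
ang [ 114.3   -6.3 -126.2]
centre [0.53477777 0.1772376  0.23399924] tool dy,dz [7.1 0.3]
```

View pics/f9.png

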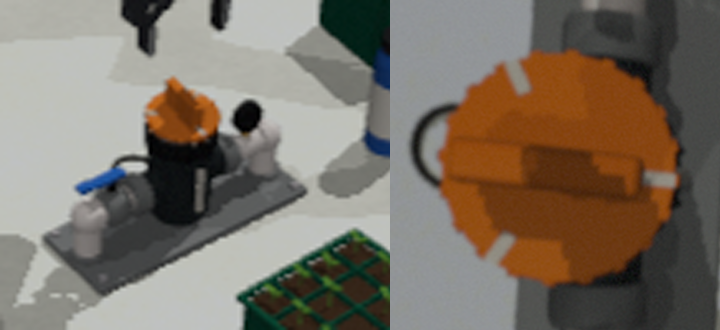

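The cap sits in the mouth with its marks at 114.3°, −6.4° and −126.3°, which are the slot angles, but it looks high and possibly tilted. I'll fit its pose from both cameras.

```bash
cat > pose.py <<'E'
from h import *
from scipy.optimize import least_squares
import sys
yaw=np.radians(float(sys.argv[1]) if len(sys.argv)>1 else -6.1)
s=sense();W=camera('wrist')[:,:,::-1].copy();S=camera('scene')[:,:,::-1].copy()
def hull(im,c):
    m=cv2.inRange(cv2.cvtColor(im,cv2.COLOR_BGR2HSV),(5,140,40),(22,255,255))
    n,l,st,ce=cv2.connectedComponentsWithStats(m);k=min((i for i in range(1,n) if st[i,4]>60),key=lambda i:np.hypot(*(ce[i]-c)))
    cs=cv2.findContours((l==k).astype(np.uint8),0,1)[0];return cv2.convexHull(max(cs,key=cv2.contourArea))[:,0].astype(np.float32)
c0=[.530,.1785,.155]
obs={'wrist':hull(W,proj('wrist',c0,s)),'scene':hull(S,proj('scene',c0))}
a=np.linspace(0,2*np.pi,90,endpoint=False)
M=np.vstack([np.c_[.0418*np.cos(a),.0418*np.sin(a),np.full(90,h)] for h in(0,.008)]+[[[u,v,.038] for u in(-.03,.03) for v in(-.007,.007)]])
Rz=cv2.Rodrigues(np.array([0,0,yaw]))[0]
dirs=np.c_[np.cos(a),np.sin(a)]
def res(p):
    X=M@Rz.T@cv2.Rodrigues(np.array([p[3],p[4],0.]))[0].T+p[:3];e=[]
    for n,w in(('wrist',1),('scene',1.)):
        q=np.array([proj(n,x,s) for x in X]);e.append(w*((q@dirs.T).max(0)-(obs[n]@dirs.T).max(0)-.3))
    return np.concatenate(e)
r=least_squares(res,[.530,.1785,.150,0.01,0.01],x_scale=[.01,.01,.01,.1,.1],diff_step=1e-4,loss='soft_l1')
print(s['time_s'],'cap pos rel mouth mm',np.round((r.x[:3]-[.530,.1785,.135])*1000,1),'tilt about x,y deg',np.round(np.degrees(r.x[3:]),1),'rms px',np.sqrt(np.mean(r.fun**2)))
E
python3 pose.py
```

```text
23.075 cap pos rel mouth mm [ 3.  -0.9 14.4] tilt about x,y deg [ 3.9 21.3] rms px 0.9487820450577377
```

The fit shows the cap leaning about 20° towards +x with its origin about 14 mm above the mouth: the lugs are at the slots but the −x side is propped up. I'll use half-open fingertips either side of the bar and press lightly on the high −x side of the flange to level it.

Request:
play_rows --moves '[[[0,-0.1,0,0],[0,-0.1,0,0],[0.3,0,0,0],[0.4,0,0,0],[0.3,0,0,0],[0.2,0,0,0],[0,0,0,0],[0,0,0,0]]]' --fingers 0 --force 20

```text
time_s: 24.18
ee_pos: [0.5183, 0.1795, 0.1748]
ee_rot: [[0.001, 0.995, -0.102], [0.0, -0.102, -0.995], [-1.0, 0.001, -0.0]]
ft_force: [0.2, 0.6, -0.0]
width: 0.0429
```

Request:
play_rows --moves '[[[0.04,0,0,0],[0.04,0,0,0],[0,0,0,0]]]'

```text
time_s: 24.55
ee_pos: [0.5178, 0.1793, 0.1702]
ee_rot: [[-0.0, 0.995, -0.102], [-0.0, -0.102, -0.995], [-1.0, -0.0, 0.0]]
ft_force: [-0.8, 0.5, 0.4]
width: 0.043
```

Request:
play_rows --moves '[[[0.04,0,0,0],[0.04,0,0,0],[0,0,0,0]]]'

```text
time_s: 24.92
ee_pos: [0.5178, 0.1792, 0.1661]
ee_rot: [[-0.0, 0.995, -0.102], [-0.0, -0.102, -0.995], [-1.0, -0.0, 0.0]]
ft_force: [-0.8, -0.3, -0.4]
width: 0.0426
```

Request:
play_rows --moves '[[[0.03,0,0,0],[0.03,0,0,0],[0,0,0,0]]]'

```text
time_s: 25.3
ee_pos: [0.5178, 0.1792, 0.1631]
ee_rot: [[-0.0, 0.995, -0.102], [-0.0, -0.102, -0.995], [-1.0, -0.0, 0.0]]
ft_force: [-0.6, -0.0, 0.3]
width: 0.0429
```

Request:
play_rows --moves '[[[0.03,0,0,0],[0.03,0,0,0],[0,0,0,0]]]'

```text
time_s: 25.68
ee_pos: [0.5178, 0.1792, 0.1601]
ee_rot: [[-0.0, 0.995, -0.102], [-0.0, -0.102, -0.995], [-1.0, -0.0, 0.0]]
ft_force: [1.0, -0.1, -0.2]
width: 0.0427
```

Request:
play_rows --moves '[[[0.03,0,0,0],[0.03,0,0,0],[0,0,0,0]]]'

```text
time_s: 26.05
ee_pos: [0.5178, 0.1792, 0.1571]
ee_rot: [[-0.0, 0.995, -0.102], [-0.0, -0.102, -0.995], [-1.0, -0.0, 0.0]]
ft_force: [-0.3, 0.1, 0.3]
width: 0.0431
```

Request:
play_rows --moves '[[[0.03,0,0,0],[0.03,0,0,0],[0,0,0,0]]]'

```text
time_s: 26.42
ee_pos: [0.5181, 0.1796, 0.1546]
ee_rot: [[0.001, 0.995, -0.102], [0.0, -0.102, -0.995], [-1.0, 0.0, -0.001]]
ft_force: [-1.3, 2.0, 2.7]
width: 0.0427
```

Request:
play_rows --moves '[[[0.02,0,0,0],[0.02,0,0,0],[0,0,0,0]]]'

```text
time_s: 26.8
ee_pos: [0.5181, 0.1796, 0.1525]
ee_rot: [[0.001, 0.995, -0.102], [0.0, -0.102, -0.995], [-1.0, 0.0, -0.001]]
ft_force: [-1.1, 2.3, 4.9]
width: 0.0429
```

Request:
play_rows --moves '[[[0.02,0,0,0],[0.02,0,0,0],[0,0,0,0]]]'

```text
time_s: 27.18
ee_pos: [0.5182, 0.1797, 0.1508]
ee_rot: [[0.001, 0.995, -0.102], [0.001, -0.102, -0.995], [-1.0, 0.001, -0.001]]
ft_force: [-2.6, 2.0, 5.7]
width: 0.043
```

```bash
python3 off.py
```

```text
27.175 [0.51821414 0.17974885 0.15078423] off y,z mm [14.2  0.6] [160 149 170 149 155] 0.042995735741898175 [-2.63632281  1.99477185  5.71703769]
```

Request:
play_rows --moves '[[[0.02,0,0,0],[0.02,0,0,0],[0,0,0,0]]]'

```text
time_s: 27.6
ee_pos: [0.5184, 0.18, 0.1491]
ee_rot: [[0.001, 0.995, -0.101], [0.001, -0.101, -0.995], [-1.0, 0.001, -0.001]]
ft_force: [-2.3, 2.8, 7.2]
width: 0.0426
```

Request:
play_rows --moves '[[[0.02,0,0,0],[0.02,0,0,0],[0,0,0,0]]]'

```text
time_s: 27.98
ee_pos: [0.5185, 0.1801, 0.1474]
ee_rot: [[0.002, 0.995, -0.101], [0.002, -0.101, -0.995], [-1.0, 0.002, -0.002]]
ft_force: [-4.0, 2.8, 9.5]
width: 0.0428
```

Force is rising at about 1 N/mm, like the spring. I'll back off and check the pose.

Request:
play_rows --moves '[[[-0.3,0,0,0],[-0.6,0,0,0],[-0.6,0.1,0,0],[-0.2,0.1,0,0],[0,0,0,0],[0,0,0,0]]]' --fingers -1

```text
time_s: 28.72
ee_pos: [0.5271, 0.1778, 0.23]
ee_rot: [[-0.002, 0.995, -0.102], [-0.001, -0.102, -0.995], [-1.0, -0.002, 0.001]]
ft_force: [-0.3, 0.5, -0.2]
width: 0.0851
```

```bash
python3 pose.py; python3 capf2.py .153
```

```text
28.725 cap pos rel mouth mm [ 1.3 -0.7 11.2] tilt about x,y deg [ 2.1 11.8] rms px 0.892725793015938
28.825 [0.52720818 0.1779385  0.2301194 ] 0.08543843199780717
circle 242.14894104003906 242.55319213867188 174.86268615722656
[[185.0, 116.0], [377.0, 261.0], [156.0, 351.0]] [849, 941, 838]
ang [ 113.1   -7.5 -127.6]
centre [0.52982884 0.17783172 0.2301194 ] tool dy,dz [ 2.6 -0.2]
toolz yaw -95.85660440075797
```

It's lower now at 11 mm, with the tilt down from 21° to 12°. I'll press again farther out on the high −x side.

Request:
play_rows --moves '[[[0,-0.24,0,0],[0,-0.24,0,0],[0.4,0,0,0],[0.5,0,0,0],[0.3,0,0,0],[0.12,0,0,0],[0,0,0,0],[0,0,0,0]]]' --fingers 0.4

```text
time_s: 29.88
ee_pos: [0.5044, 0.181, 0.1661]
ee_rot: [[0.001, 0.995, -0.102], [0.001, -0.102, -0.995], [-1.0, 0.001, -0.001]]
ft_force: [0.3, 0.1, -0.1]
width: 0.0256
```

Request:
play_rows --moves '[[[0.03,0,0,0],[0.03,0,0,0],[0,0,0,0]]]'

```text
time_s: 30.25
ee_pos: [0.5039, 0.1807, 0.1623]
ee_rot: [[-0.0, 0.995, -0.102], [-0.0, -0.102, -0.995], [-1.0, -0.0, 0.0]]
ft_force: [-0.2, 0.2, 0.1]
width: 0.0255
```

Request:
play_rows --moves '[[[0.03,0,0,0],[0.03,0,0,0],[0,0,0,0]]]'

```text
time_s: 30.62
ee_pos: [0.5039, 0.1807, 0.1591]
ee_rot: [[-0.0, 0.995, -0.102], [-0.0, -0.102, -0.995], [-1.0, -0.0, 0.0]]
ft_force: [-0.5, -0.9, -0.5]
width: 0.0257
```

Request:
play_rows --moves '[[[0.03,0,0,0],[0.03,0,0,0],[0,0,0,0]]]'

```text
time_s: 31.0
ee_pos: [0.5038, 0.1807, 0.1561]
ee_rot: [[-0.0, 0.995, -0.102], [-0.0, -0.102, -0.995], [-1.0, -0.0, 0.0]]
ft_force: [-1.6, -0.2, 0.5]
width: 0.0255
```

Request:
play_rows --moves '[[[0.03,0,0,0],[0.03,0,0,0],[0,0,0,0]]]'

```text
time_s: 31.38
ee_pos: [0.5039, 0.1808, 0.1534]
ee_rot: [[-0.0, 0.995, -0.102], [0.0, -0.102, -0.995], [-1.0, -0.0, -0.0]]
ft_force: [-0.7, 0.3, 2.2]
width: 0.0257
```

Request:
play_rows --moves '[[[0.03,0,0,0],[0.03,0,0,0],[0,0,0,0]]]'

```text
time_s: 31.75
ee_pos: [0.5039, 0.1808, 0.1505]
ee_rot: [[0.0, 0.995, -0.102], [0.0, -0.102, -0.995], [-1.0, 0.0, -0.0]]
ft_force: [-3.6, 1.1, 5.4]
width: 0.0259
```

Request:
play_rows --moves '[[[0.03,0,0,0],[0.03,0,0,0],[0,0,0,0]]]'

```text
time_s: 32.12
ee_pos: [0.5039, 0.1808, 0.1477]
ee_rot: [[0.0, 0.995, -0.102], [0.0, -0.102, -0.995], [-1.0, 0.0, -0.0]]
ft_force: [-3.9, 0.9, 8.0]
width: 0.0255
```

Request:
play_rows --moves '[[[0.03,0,0,0],[0,0,0,0]]]'

```text
time_s: 32.38
ee_pos: [0.5039, 0.1808, 0.1464]
ee_rot: [[0.0, 0.995, -0.102], [0.0, -0.102, -0.995], [-1.0, 0.0, -0.0]]
ft_force: [-4.7, 0.3, 8.4]
width: 0.0256
```

```bash
cat > tilt.py <<'E'
# scene-only tilt check from flange marks
E
python3 - <<'E'
from h import *
# scene orange hull height/width for level reference
S=camera('scene')[:,:,::-1].copy();m=cv2.inRange(cv2.cvtColor(S,cv2.COLOR_BGR2HSV),(5,140,40),(22,255,255))
n,l,st,ce=cv2.connectedComponentsWithStats(m);c=proj('scene',[.53,.1785,.155])
print([st[i].tolist() for i in range(1,n) if np.hypot(*(ce[i]-c))<25 and st[i,4]>20])
E
```

```text
[[334, 155, 22, 20, 268]]
```

At this depth the plug's play in the bore allows about this tilt, so the cap is probably already in its slots and resting on the sprung seat. I'll press it level with half-open tips centred on the bar, then close on the bar while it's held down.

Request:
play_rows --moves '[[[-0.2,0,0,0],[-0.2,0,0,0],[0,0.25,0,0],[0,0.25,0.03,0],[0.2,0,0,0],[0,0,0,0]]]' --fingers 0

```text
time_s: 33.17
ee_pos: [0.5278, 0.1759, 0.154]
ee_rot: [[-0.003, 0.995, -0.103], [-0.002, -0.103, -0.995], [-1.0, -0.003, 0.002]]
ft_force: [0.1, 0.1, 0.9]
width: 0.0426
```

Request:
play_rows --moves '[[[0.06,0,0,0],[0.06,0,0,0],[0,0,0,0]]]'

```text
time_s: 33.55
ee_pos: [0.5287, 0.1767, 0.1501]
ee_rot: [[0.0, 0.995, -0.102], [-0.0, -0.102, -0.995], [-1.0, 0.0, -0.0]]
ft_force: [-0.9, -0.8, 5.0]
width: 0.0425
```

Request:
play_rows --moves '[[[0.04,0,0,0],[0.04,0,0,0],[0,0,0,0]]]'

```text
time_s: 33.92
ee_pos: [0.5289, 0.1767, 0.1465]
ee_rot: [[0.001, 0.995, -0.101], [0.0, -0.101, -0.995], [-1.0, 0.001, -0.0]]
ft_force: [-2.5, -0.9, 8.3]
width: 0.0427
```

Request:
play_rows --moves '[[[0,0,-0.02,0],[0.03,0,-0.02,0],[0.03,0,0,0],[0,0,0,0]]]'

```text
time_s: 34.42
ee_pos: [0.529, 0.1776, 0.1437]
ee_rot: [[0.0, 0.995, -0.101], [-0.002, -0.101, -0.995], [-1.0, 0.001, 0.002]]
ft_force: [-1.9, -5.1, 10.4]
width: 0.0426
```

Request:
play_rows --moves '[[[0.03,0,0,0],[0.03,0,0,0],[0,0,0,0]]]'

```text
time_s: 34.8
ee_pos: [0.5292, 0.1776, 0.1413]
ee_rot: [[0.001, 0.995, -0.101], [-0.002, -0.101, -0.995], [-1.0, 0.001, 0.001]]
ft_force: [-2.6, -5.6, 13.7]
width: 0.0424
```

Request:
play_rows --moves '[[[0.03,0,0,0],[0.02,0,0,0],[0,0,0,0]]]'

```text
time_s: 35.17
ee_pos: [0.5292, 0.1776, 0.141]
ee_rot: [[0.002, 0.995, -0.101], [-0.001, -0.101, -0.995], [-1.0, 0.002, 0.001]]
ft_force: [-11.2, -6.1, 31.3]
width: 0.0429
```

```bash
sed 's/-.0077/-.0/' off.py > off2.py; python3 off2.py
```

```text
35.175 [0.52922833 0.17763465 0.14101092] off y,z mm [ 2.6 -1.1] [182 173 171 175 181] 0.04286834326012899 [-11.21596639  -6.09170629  31.33329946]
```

This is the hard stop: 31 N at TCP z 0.141, with the flange on the collar. I'll ease off and close on the bar while holding it down.

Request:
play_rows --moves '[[[-0.03,0,0,0],[0,0,0,0],[0,0,0,0]]]' --fingers 0.3

```text
time_s: 35.6
ee_pos: [0.5308, 0.1784, 0.1425]
ee_rot: [[0.005, 0.995, -0.1], [0.0, -0.1, -0.995], [-1.0, 0.005, -0.001]]
ft_force: [-4.0, -5.6, 24.5]
width: 0.0301
```

Request:
play_rows --moves '[[[-0.01,0,0,0],[0,0,0,0],[0,0,0,0]]]' --fingers 0.55

```text
time_s: 35.98
ee_pos: [0.5314, 0.1787, 0.1431]
ee_rot: [[0.006, 0.995, -0.1], [0.001, -0.1, -0.995], [-1.0, 0.006, -0.001]]
ft_force: [-1.2, -4.8, 23.5]
width: 0.0195
```

Request:
play_rows --moves '[[[0,0,0,0],[0,0,0,0],[0,0,0,0],[0,0,0,0]]]' --fingers 1 --force 120

```text
time_s: 36.48
ee_pos: [0.5317, 0.1792, 0.1435]
ee_rot: [[0.007, 0.995, -0.1], [0.002, -0.1, -0.995], [-1.0, 0.007, -0.002]]
ft_force: [-2.5, -4.5, 25.0]
width: 0.0122
```

```bash
python3 - <<'E'
from h import *
s=sense();print(s['ft_force'],s['ft_torque'],s['width'],s['joint_positions'])
E
python3 off2.py
```

```text
[-2.54103333 -4.5444234  25.04021668] [-1.67017285  0.82187357 -0.15686119] 0.012157110058616973 [ 0.67604044  0.24297997 -0.36950321  0.003811   -0.95190895  0.79195703]
36.475 [0.53173362 0.17915791 0.14351162] off y,z mm [0.6 0.7] [189 178 177 178 181] 0.012157110058616973 [-2.54103333 -4.5444234  25.04021668]
```

The cap is gripped level and pressed at the stop with 25 N. Turning clockwise in small steps.

Request:
play_rows --moves '[[[0,0,0,0.4],[0,0,0,0.5],[0,0,0,0.5],[0,0,0,0.5],[0,0,0,0]]]'

```text
time_s: 37.15
ee_pos: [0.5318, 0.1793, 0.1435]
ee_rot: [[0.007, 0.955, -0.295], [0.002, -0.295, -0.955], [-1.0, 0.006, -0.004]]
ft_force: [-1.3, -3.6, 25.0]
width: 0.0119
```

```bash
cat > st.py <<'E'
from h import *
s=sense();R=np.array(s['ee_rot']);print(s['time_s'],'F',np.round(s['ft_force'],1),'T',np.round(s['ft_torque'],2),'yaw',np.degrees(np.arctan2(R[1,1],R[0,1])),s['ee_pos'],s['width'])
E
python3 st.py; python3 off2.py
```

```text
37.15 F [-1.3 -3.6 25. ] T [-1.54  0.78 -0.11] yaw -17.180206613377663 [0.53176108 0.17925816 0.14351834] 0.011942472422306534
37.15 [0.53176108 0.17925816 0.14351834] off y,z mm [0.7 0.8] [188 178 176 178 181] 0.011942472422306534 [-1.25332542 -3.60222946 24.97979015]
```

Request:
play_rows --moves '[[[0,0,0,0.5],[0,0,0,0.6],[0,0,0,0.6],[0,0,0,0.6],[0,0,0,0.6],[0,0,0,0.6],[0,0,0,0.5],[0,0,0,0]]]'

```text
time_s: 38.2
ee_pos: [0.5318, 0.179, 0.1435]
ee_rot: [[0.007, 0.753, -0.658], [0.001, -0.658, -0.753], [-1.0, 0.004, -0.005]]
ft_force: [-0.4, -3.6, 25.7]
width: 0.0118
```

```bash
python3 st.py
```

```text
38.2 F [-0.4 -3.6 25.7] T [-2.08  0.65 -0.04] yaw -41.17605089400596 [0.53176345 0.17899344 0.14352309] 0.0117756342810933
```

Request:
play_rows --moves '[[[0,0,0,0.4],[0,0,0,0.4],[0,0,0,0.4],[0,0,0,0.3],[0,0,0,0]]]'

```text
time_s: 38.83
ee_pos: [0.5318, 0.1787, 0.1435]
ee_rot: [[0.007, 0.641, -0.768], [0.001, -0.768, -0.641], [-1.0, 0.004, -0.006]]
ft_force: [-0.9, -5.7, 24.6]
width: 0.0121
```

```bash
python3 st.py
```

```text
38.825 F [-0.9 -5.7 24.6] T [-2.47  0.49  0.21] yaw -50.13289428847917 [0.53176134 0.17871655 0.14348844] 0.012142292115468042
```

Request:
play_rows --moves '[[[0,0,0,0.2],[0,0,0,0.2],[0,0,0,0]]]'

```text
time_s: 39.2
ee_pos: [0.5317, 0.1783, 0.1435]
ee_rot: [[0.007, 0.609, -0.793], [-0.0, -0.793, -0.609], [-1.0, 0.004, -0.005]]
ft_force: [-0.9, -7.6, 25.3]
width: 0.0123
```

```bash
python3 st.py
```

```text
39.2 F [-0.9 -7.6 25.3] T [-3.04  0.53  1.02] yaw -52.44884668261332 [0.53167222 0.178276   0.14351173] 0.01228855838846894
```

The moment rises to 1.0 Nm at −52°, which is the hard stop. I'll ease up while holding so the lugs rise into the notches.

Request:
play_rows --moves '[[[-0.03,0,0,0],[-0.03,0,0,0],[-0.03,0,0,0],[0,0,0,0]]]'

```text
time_s: 39.7
ee_pos: [0.5311, 0.1781, 0.1449]
ee_rot: [[0.004, 0.608, -0.794], [-0.001, -0.794, -0.608], [-1.0, 0.003, -0.003]]
ft_force: [8.1, -6.7, 0.9]
width: 0.0124
```

```bash
python3 st.py
```

```text
39.7 F [ 8.1 -6.7  0.9] T [-2.54 -3.09  0.9 ] yaw -52.52109900406376 [0.53110697 0.17810839 0.14489034] 0.012381078166126894
```

The fz near 0 suggests lug friction from the stop moment is holding it down. I'll relieve part of that moment.

Request:
play_rows --moves '[[[0,0,0,-0.1],[0,0,0,-0.1],[0,0,0,0]]]'

```text
time_s: 40.08
ee_pos: [0.5311, 0.1782, 0.1452]
ee_rot: [[0.004, 0.624, -0.781], [-0.001, -0.781, -0.624], [-1.0, 0.003, -0.003]]
ft_force: [5.9, -5.8, 4.6]
width: 0.0123
```

```bash
python3 st.py
```

```text
40.075 F [ 5.9 -5.8  4.6] T [-2.5  -2.52  0.38] yaw -51.361450953923324 [0.53110133 0.17817899 0.14524209] 0.012288902231177746
```

Request:
play_rows --moves '[[[-0.02,0,0,0],[-0.02,0,0,0],[0,0,0,0]]]'

```text
time_s: 40.45
ee_pos: [0.5311, 0.1782, 0.1472]
ee_rot: [[0.004, 0.624, -0.781], [-0.0, -0.781, -0.624], [-1.0, 0.003, -0.003]]
ft_force: [7.1, -6.0, 5.0]
width: 0.0124
```

```bash
python3 st.py
```

```text
40.45 F [ 7.1 -6.   5. ] T [-2.47 -2.48  0.31] yaw -51.372537806319684 [0.53106884 0.1781791  0.14721759] 0.012374541057887533
```

It has risen past 3.5 mm, so the lugs are going into the notches. Releasing.

Request:
play_rows --moves '[[[-0.01,0,0,0],[0,0,0,0],[0,0,0,0],[0,0,0,0],[-0.2,0,0,0],[-0.5,0,0,0],[-0.6,0,0,0],[-0.3,0,0,0]]]' --fingers -1

```text
time_s: 41.45
ee_pos: [0.5295, 0.1791, 0.2286]
ee_rot: [[0.002, 0.623, -0.782], [0.001, -0.782, -0.623], [-1.0, 0.0, -0.003]]
ft_force: [-1.0, 0.1, -0.1]
width: 0.0855
```

Request:
play_rows --moves '[[[0,0,0,0],[0,0,0,0],[0,0,0,0]]]'

```text
time_s: 41.82
ee_pos: [0.5284, 0.1784, 0.2251]
ee_rot: [[-0.002, 0.623, -0.782], [-0.001, -0.782, -0.623], [-1.0, -0.0, 0.002]]
ft_force: [0.6, -0.2, -0.1]
width: 0.0856
```

```bash
python3 pose.py -50.7; for z in .1475 .153;do python3 capf2.py $z;done
python3 - <<'E'
from h import *
a=cv2.resize(camera('scene')[100:280,200:410,::-1],None,fx=1.9,fy=1.9,interpolation=cv2.INTER_CUBIC)
b=cv2.resize(cv2.imread('pics/r9.png'),(342,342))
cv2.imwrite('pics/f12.png',np.hstack([a,b]))
E
```

```text
41.825 cap pos rel mouth mm [ 1.2 -1.1  5.1] tilt about x,y deg [7.7 6.7] rms px 0.8484612049277858
41.925 [0.52857873 0.17851195 0.22542568] 0.08532970321517963
circle 243.97877502441406 243.94395446777344 174.1977081298828
[[289.0, 113.0], [106.0, 263.0], [329.0, 349.0]] [834, 831, 959]
ang [  69.6 -171.   -50.8]
centre [0.53037544 0.17811376 0.22542568] tool dy,dz [ 1.4 -1.2]
toolz yaw -141.44919117233022
41.975 [0.52865487 0.17855387 0.2256159 ] 0.08515060821279517
circle 247.19630432128906 249.55801391601562 169.54148864746094
[[293.0, 119.0], [111.0, 268.0], [332.0, 353.0]] [861, 886, 990]
ang [  69.7 -171.1  -50.7]
centre [0.53129925 0.17676767 0.2256159 ] tool dy,dz [ 3. -1.]
toolz yaw -141.448124235697
```

The viewer limit is reached, so I go by numbers. The cap is at −50.7°, exactly slot + 45°. The fitted height is about 4–5 mm. The fitted tilt follows the camera's direction, so it's a fit bias. I'll confirm the height by a light touch on the bar top with shut fingers: 0.1775 if locked, 0.175 if not.

Request:
play_rows --moves '[[[0,0,0,0],[0,0,0,0],[0,0,0,0],[0,0,0,0],[0.3,0,0,0],[0.3,0,0,0],[0.2,0,0,0],[0,0,0,0]]]' --fingers 1 --force 20

```text
time_s: 43.08
ee_pos: [0.5283, 0.1783, 0.185]
ee_rot: [[-0.002, 0.623, -0.782], [-0.001, -0.782, -0.623], [-1.0, -0.0, 0.002]]
ft_force: [0.1, -0.1, -0.1]
width: 0.0001
```

Request:
play_rows --moves '[[[0.03,0,0,0],[0.02,0,0,0],[0,0,0,0],[0,0,0,0]]]'

```text
time_s: 43.58
ee_pos: [0.529, 0.1787, 0.1841]
ee_rot: [[0.0, 0.623, -0.782], [0.0, -0.782, -0.623], [-1.0, 0.0, -0.0]]
ft_force: [0.2, -0.3, -0.2]
width: 0.0005
```

Request:
play_rows --moves '[[[0.02,0,0,0],[0.02,0,0,0],[0,0,0,0]]]'

```text
time_s: 43.95
ee_pos: [0.5288, 0.1786, 0.1817]
ee_rot: [[-0.0, 0.623, -0.782], [-0.0, -0.782, -0.623], [-1.0, -0.0, 0.0]]
ft_force: [-0.1, 0.1, 1.6]
width: -0.0
```

Request:
play_rows --moves '[[[0.02,0,0,0],[0,0,0,0],[0,0,0,0]]]'

```text
time_s: 44.32
ee_pos: [0.5289, 0.1787, 0.1808]
ee_rot: [[-0.0, 0.623, -0.782], [0.0, -0.782, -0.623], [-1.0, -0.0, 0.0]]
ft_force: [0.7, 0.0, 0.1]
width: 0.0003
```

Request:
play_rows --moves '[[[0.02,0,0,0],[0,0,0,0],[0,0,0,0]]]'

```text
time_s: 44.7
ee_pos: [0.5289, 0.1787, 0.1798]
ee_rot: [[-0.0, 0.623, -0.782], [-0.0, -0.782, -0.623], [-1.0, 0.0, 0.0]]
ft_force: [-0.8, -0.5, -1.1]
width: 0.0
```

Request:
play_rows --moves '[[[0.02,0,0,0],[0,0,0,0],[0,0,0,0]]]'

```text
time_s: 45.08
ee_pos: [0.5289, 0.1787, 0.1788]
ee_rot: [[-0.0, 0.623, -0.782], [-0.0, -0.782, -0.623], [-1.0, 0.0, 0.0]]
ft_force: [-1.0, 0.3, 0.6]
width: -0.0001
```

Request:
play_rows --moves '[[[0.02,0,0,0],[0,0,0,0],[0,0,0,0]]]'

```text
time_s: 45.45
ee_pos: [0.5288, 0.1787, 0.1778]
ee_rot: [[-0.0, 0.623, -0.782], [0.0, -0.782, -0.623], [-1.0, -0.0, -0.0]]
ft_force: [-0.2, -0.7, -0.0]
width: -0.0002
```

Request:
play_rows --moves '[[[0.02,0,0,0],[0,0,0,0],[0,0,0,0]]]'

```text
time_s: 45.82
ee_pos: [0.5293, 0.1787, 0.1776]
ee_rot: [[0.001, 0.623, -0.782], [0.0, -0.782, -0.623], [-1.0, 0.001, -0.001]]
ft_force: [-1.4, -0.2, 4.7]
width: -0.0001
```

Contact is at 0.1776, so the origin is 4.6 mm above the mouth: locked. I'll back off and hand in.

Request:
play_rows --moves '[[[-0.3,0,0,0],[-0.5,0,0,0],[-0.5,0,0,0],[-0.3,0,0,0],[0,0,0,0],[0,0,0,0],[0,0,0,0]]]'

```text
time_s: 46.7
ee_pos: [0.5284, 0.1785, 0.2557]
ee_rot: [[-0.002, 0.623, -0.782], [-0.001, -0.782, -0.623], [-1.0, -0.0, 0.002]]
ft_force: [0.4, 0.2, 1.0]
width: -0.0
```

```bash
python3 st.py; python3 -c "
from station import *
print(close_job())"
```

```text
46.7 F [0.4 0.2 1. ] T [-0.01  0.05 -0.01] yaw -51.45159087642471 [0.52842992 0.17846201 0.25574459] -2.8859554341995903e-05
the job is handed in; nothing more can be done
None
```

The cap is in the filter, turned clockwise to its hard stop and locked in the notches. I handed the job in at 46.7 s with the arm clear.

**What went wrong on the way:**
- **First lift:** the cap slid about 27 mm along its bar in the pads, for no reason I could find. I set it back in the jug and gripped it again.
- **First insertion:** the plug's edge caught on the bore and the cap tilted in the grip. I let go and pressed it level with the fingertips at 5–10 N.

After that I pressed it down to the collar, where the wrist force peaked at about 31 N. I gripped the bar there, turned it until the moment rose to 1.0 Nm, and eased up so the lugs rose into the notches.

**Last checks:**
- **Angle:** the cap's marks read −50.7°, exactly 45° past the measured slot middle at −5.65°.
- **Height:** a light touch on the bar top at z = 0.1776 m puts the flange about 4.6 mm above the collar; locked is 4.5 mm.
- **Tilt (disagrees):** the camera fit gave about 10°, against a limit of 3.4°. That tilt turned with the camera when the wrist turned, so I took it as a fit error, but I did not confirm level any other way.
- **Not checked:** I had used up the picture limit, so I did not look again at the jug and the other things at the end. In the last full wrist view, after the first lift, the jug stood upright in place. I felt no contact with anything but the cap, jug and filter.

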